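# Load the cassette reader

### The job

Load the cassette reader: squeeze the sprung button on its sleeve and draw the tray out until the button pops into the outermost of the three holes in the pole. Put every sample cassette lying on the worktop into a pocket of its own, flat on the pocket floor: swing the pocket's lever fully open first, and fully shut over the cassette afterwards. Then press the button again and slide the loaded tray back until the button pops into the innermost hole, with the pockets under the reading head; leave the red-lidded jar, the dark-capped bottle and the glass beaker standing where they are.

Things in the scene. Friction and masses are not known exactly. Their poses are not given: they have to be found in the camera images.
- reader: The cassette reader, a fixed grey base 375 x 370 x 10 mm. Origin: underside of the base, below the middle of the reading head. Its y points the way the tray slides out, x along the row of pockets, z up. The head is a white beam over the tray, 115 to 152 mm up, 30 mm either side of the origin in y, x from -115 mm to the white column at x = 130 to 163 mm. Its square pole runs along y at x = -180 mm, 75 mm up.
- tray (a joint): Slide of the tray along the reader's y, m. The pole has three catch holes: 0 = inner hole (pockets right under the head, as found), 0.06 = middle hole, 0.12 = outer hole (pockets clear of the head). Free run is -0.02 to 0.14, past the holes, with no stop at them; dry friction about 2.5 N. The catch fits a hole with about 1.5 mm play each way.
- catch (a joint): Sprung button in the sleeve, m pressed: 0 = popped out, its shoulder in a hole of the pole, so the tray is locked; 0.008 = fully in, shoulder clear of the pole wall, tray free. Spring 5 N out to 9 N in. Let go between holes it stays caught at about 0.0065, and springs out by itself when the shoulder comes over the next hole.
- sleeve (a point): Centre of the grey square sleeve that rides on the pole, is part of the tray and carries the button: 44 mm wide in the reader's x, 60 mm long in y, 44 mm high. Nothing but the pole is within 40 mm of its two sides. 75 mm above the worktop.
- button_face (a point): Middle of the round button's outer face, on the sleeve's -x side (reader frame). Button 20 mm across, stands 11 mm out of the sleeve when popped, 3 mm when fully pressed; it is pressed along the reader's +x. Squeezing sleeve and button together (55 mm across, 47 mm when pressed) presses it.
- pocket0 (a point): Middle of the floor of the tray's first pocket (at -x of the row), moves with the tray, axes as the reader's. Pockets are 44.5 mm in x by 68.5 mm in y, 16 mm deep, floor 22 mm above the worktop, tray top at 38 mm; pitch 74 mm.
- pocket1 (a point): The same for the middle pocket.
- pocket2 (a point): The same for the last pocket (at +x).
- lever0 (a joint): Locking lever of pocket0, rad: 0 = fully open, 1.3 = shut; it starts partly or wholly shut and must be below 0.1 to let a cassette past; stays where it is left (about 0.04 N m of friction). It turns about a vertical pin 52 mm in +y of the pocket's middle; seen from above it shuts counter-clockwise. Shut, it lies along y: clamp end over the cassette's shoulder, peg end outward. Its bar is 54 to 62 mm above the worktop.
- peg0 (a point): Top of the round black peg, 14 mm thick and 30 mm tall, on the outer end of lever0, 34 mm from its pin; 92 mm above the worktop.
- cassette0: Sample cassette, a grey block 40 mm (x) by 64 mm (y) by 30 mm with a black grip tab on top, 14 mm (x) by 26 mm (y), from 30 to 66 mm up. Origin: centre of the underside, z up. 160 g. Fits a pocket with its x along the reader's x, either way round. All alike. May be absent.
- lever1 (a joint): Locking lever of pocket1, rad: 0 = fully open, 1.3 = shut; it starts partly or wholly shut and must be below 0.1 to let a cassette past; stays where it is left (about 0.04 N m of friction). It turns about a vertical pin 52 mm in +y of the pocket's middle; seen from above it shuts counter-clockwise. Shut, it lies along y: clamp end over the cassette's shoulder, peg end outward. Its bar is 54 to 62 mm above the worktop.
- peg1 (a point): Top of the round black peg, 14 mm thick and 30 mm tall, on the outer end of lever1, 34 mm from its pin; 92 mm above the worktop.
- cassette1: Sample cassette, a grey block 40 mm (x) by 64 mm (y) by 30 mm with a black grip tab on top, 14 mm (x) by 26 mm (y), from 30 to 66 mm up. Origin: centre of the underside, z up. 160 g. Fits a pocket with its x along the reader's x, either way round. All alike. May be absent.
- lever2 (a joint): Locking lever of pocket2, rad: 0 = fully open, 1.3 = shut; it starts partly or wholly shut and must be below 0.1 to let a cassette past; stays where it is left (about 0.04 N m of friction). It turns about a vertical pin 52 mm in +y of the pocket's middle; seen from above it shuts counter-clockwise. Shut, it lies along y: clamp end over the cassette's shoulder, peg end outward. Its bar is 54 to 62 mm above the worktop.
- peg2 (a point): Top of the round black peg, 14 mm thick and 30 mm tall, on the outer end of lever2, 34 mm from its pin; 92 mm above the worktop.
- cassette2: Sample cassette, a grey block 40 mm (x) by 64 mm (y) by 30 mm with a black grip tab on top, 14 mm (x) by 26 mm (y), from 30 to 66 mm up. Origin: centre of the underside, z up. 160 g. Fits a pocket with its x along the reader's x, either way round. All alike. May be absent.
- stain_jar: Round jar with red lid, 62 mm wide, 60 mm tall, among the cassettes; bystander. Origin: centre of the underside.
- reagent_jar: Round bottle with dark cap, 70 mm wide, 123 mm tall; bystander. Origin: centre of the underside.
- beaker: Small glass beaker, 54 mm wide, 70 mm tall; bystander. Origin: centre of the underside.
Mind the look-alikes: they are no part of the job. Leave any orange look-alike of the cassette1 alone. What is shaped like the cassette0 but orange is not meant.

How it is judged:
By the outcome, as a careful person would: the job done as asked, in the order asked, and still so for the second after the job is handed in, with the robot touching nothing.
Of cassette0, cassette1, cassette2 only 2 to 3 are there at a start; the rules pass over those that are not, and their reading is None.
At some moment in a run one of cassette0, cassette1, cassette2 may be knocked a few centimetres aside while the robot is not near it.
Once in a run the grip may slacken for a moment while it holds something.
It also fails if it takes over 210 s, if anything falls off the work surface, if the arm or the gripper's body presses on something with over 40 N, if the wrist force passes 120 N, or if a joint passes its speed limit or range.

### The arm

A 6-joint arm with a two-finger parallel gripper is mounted at the origin on a cart in front of the work surface, level with it; the furniture and walls round the work are solid. World frame = base frame: x ahead of the robot, y to its left, z up, the work surface at z = 0. Lengths are in m, angles in degrees, forces in N, time in s.
With the tool pointing down it reaches from about 0.25 to 0.775 m from the base axis. Payload 8.9 kg.
Tool frame: the origin (TCP) lies midway between the tips of the shut fingers; the grasp point (between the pads) lies 19 mm behind it; z points along the fingers, y is the line along which they close (so a half turn about z gives the same grasp; the last joint's range is limited). The gripper opens to 85 mm and grips with 20 to 120 N. Pads are 22 mm wide; open, the fingers measure 114 mm over their backs; the gripper's body (76 mm by 85 mm) begins 54 mm behind the grasp point. The pads swing forward as they close: fully open they stand 13 mm farther back than shut.
Start: joints at [63.524, 16.656, -8.789, 64.555, 0, 82.019], TCP at [0.167, 0.498, 0.231] pointing down, gripper open.
Joint ranges: [-144.48, 144.48], [-52.06, 99.96], [-74.48, 78.29], [-112.23, 115.85], [-86.99, 84.42], [-180, 180]. Speed limits (degrees/s): [127.2, 127.2, 159.86, 180, 180, 180].

### API

Orientations are given as a 3x3 rotation matrix whose columns are the frame's x, y, z axes.
In Python, from cell import r gives the robot as it stands.
- The arm moves only by the tool carry_out, never from a script. Its argument "commands" is a list that holds one entry, the list of rows, each a list of 5 numbers: the shift along the world's x, y, z in cm, then the turn about the world's z in rad, then the closure, from 0 (fully open) to 1 (shut). In form: [[[tx, ty, tz, twist, claw], ...]]. A call has 1 to 20 rows; each row is the pose to reach, as a shift and turn from the pose commanded when the call began; what a row does not reach only later rows make up. A row lasts 1/10 s, in which the tool goes at most 50 mm and 8.59 degrees, less where a joint would pass 70% of its speed; a pose out of reach is approached as far as the arm can. A call with a gripper value outside its range is refused whole. The fingers move at their own pace and stop on an object; "force" is the grip in N (left out, the last holds). Time passes only in rows, so rows that repeat a pose let the fingers close. It gives the time, the measured TCP pose, the force, the opening and the grip force at its end, in the units of the state.
- r.sense(): the state, without advancing time (a new reading comes with each control period).
- r.camera(name): name is "scene" or "top" or "wrist"; returns a dict with "img" (384x512x3 uint8, blue, green, red), "intrinsics" (3x3 intrinsics, pixels), "T" (4x4, takes a point from camera to world coordinates). Camera axes: x right, y down, z forward; pixel columns grow to the right and rows downward; lengths in m; the calibration is good to about 2 mm. A picture is of the moment at which its call begins. There is no depth.
- r.hand_in(): hands the job in; it is judged then, once.
Trained networks look in a picture, given as the dict that the camera call returned (one of the last four; its "shot" number tells which), for a name from the list of things; names that differ only in an ending like _2 or _b are one class to them, and where a whole thing is asked for, a point or a joint stands for the part that bears it (a point fixed in the world has none). Each returns a list of dicts, best first, with "confidence" (0 to 1); they miss things now and then, are a little off and sometimes report something else, mostly with a low value. They report only what shows in the picture. A call takes as long as a camera call. They do not tell look-alikes from the thing itself.
- r.boxes_of(picture, label): "xyz" ([x, y, z] in m, in the coordinates of the camera as it stood for that picture, good to about 4 mm: the middle of the surface that is visible of it).
- r.trace(picture, label): "region" (384x512 bool, what is visible of it).
- r.spot_point(picture, label): "xyz" ([x, y, z] in m, in the coordinates of the camera as it stood for that picture, good to about 4 mm: a listed point, or the origin of a listed thing).
The state is a dict: "time": time; "qpos": joint angles; "joint_vel": joint speeds; "tau": joint torques, N m; "position": TCP position; "orientation": TCP orientation; "wrist_force": force on the tool from outside, world axes, zero at the start; "moment": the same for the moment, N m; "gripper_width": opening from 0.0 (shut) to 1.0 (fully open); "gripper_force": force on a finger pad.
Only numpy, scipy, OpenCV 4.12 (cv2) and the standard library are available. Lean on these libraries where they do the work, as an engineer would, in place of code of your own. Each camera call takes 0.05 s, during which the arm holds its last target. There are 200 camera calls.

## Working session

There is one attempt and no reset: what is moved stays moved. The work goes in short steps, Python scripts to look and compute and a tool call to move; the robot and the scene stay as the last step left them, time stands still between calls to the robot, and variables do not carry over. Pictures are saved under pics/ and viewed, at most 16 in all, crops included, and the job is handed in when it is done.

Besides the shell and the picture viewer there is one more tool, called after "Call:" as name(argument=value, ...), one argument or row to a line, values as JSON. carry_out: Moves the arm, as the interface text tells. Its arguments: {"type":"object","properties":{"commands":{"type":"array","items":{"type":"array","items":{"type":"array","items":{"type":"number"}}}},"force":{"type":"number"}},"required":["commands"]}

```bash
ls; mkdir -p pics
cat > h.py <<'E'
import numpy as np, cv2
from cell import r
def w(p,xyz):
    T=np.array(p["T"]); return (T@np.r_[xyz,1])[:3]
def pts(p,label,f='spot_point'):
    return [(round(d["confidence"],2),np.round(w(p,d["xyz"]),3).tolist()) for d in getattr(r,f)(p,label)]
def ray(p,u,v,z):
    T=np.array(p["T"]);K=np.array(p["intrinsics"]);d=T[:3,:3]@np.linalg.solve(K,[u,v,1]);o=T[:3,3]
    return o+d*(z-o[2])/d[2]
def proj(p,X):
    T=np.linalg.inv(np.array(p["T"]));c=T@np.r_[X,1];q=np.array(p["intrinsics"])@c[:3];return q[:2]/q[2]
E
python3 - <<'E'
from h import *
ims=[]
for n in ["top","scene"]:
    p=r.camera(n); ims.append(p["img"]); print(n,np.round(np.array(p["T"]),3).tolist(),np.round(p["intrinsics"],0).tolist())
    for l in ["reader","sleeve","button_face","pocket0","pocket1","pocket2","peg0","peg1","peg2","cassette0","stain_jar","reagent_jar","beaker"]:
        print(l,pts(p,l))
    cv2.imwrite(f"pics/{n}0.png",p["img"])
s=r.sense();print(s["time"],s["position"],s["orientation"],s["wrist_force"])
E
```

```text
pics
top [[-0.109, -0.959, 0.26, 0.076], [-0.994, 0.106, -0.023, 0.061], [-0.006, -0.261, -0.965, 1.832], [0.0, 0.0, 0.0, 1.0]] [[458.0, 0.0, 256.0], [0.0, 458.0, 194.0], [0.0, 0.0, 1.0]]
reader [(0.63, [0.692, 0.212, 0.002])]
sleeve [(0.77, [0.61, 0.032, 0.077])]
button_face [(0.47, [0.7, 0.281, 0.026])]
pocket0 [(0.9, [0.697, 0.212, 0.023]), (0.65, [0.704, 0.281, 0.024]), (0.57, [0.691, 0.132, 0.021])]
pocket1 [(0.9, [0.697, 0.212, 0.023]), (0.65, [0.704, 0.281, 0.024]), (0.57, [0.691, 0.132, 0.021])]
pocket2 [(0.9, [0.697, 0.212, 0.023]), (0.65, [0.704, 0.281, 0.024]), (0.57, [0.691, 0.132, 0.021])]
peg0 [(0.65, [0.61, 0.147, 0.097]), (0.63, [0.546, -0.32, -0.006]), (0.55, [0.612, 0.217, 0.09]), (0.44, [0.623, 0.306, 0.09]), (0.43, [0.611, 0.035, 0.075])]
peg1 [(0.65, [0.61, 0.147, 0.097]), (0.63, [0.546, -0.32, -0.006]), (0.55, [0.612, 0.217, 0.09]), (0.44, [0.623, 0.306, 0.09]), (0.43, [0.611, 0.035, 0.075])]
peg2 [(0.65, [0.61, 0.147, 0.097]), (0.63, [0.546, -0.32, -0.006]), (0.55, [0.612, 0.217, 0.09]), (0.44, [0.623, 0.306, 0.09]), (0.43, [0.611, 0.035, 0.075])]
cassette0 [(0
[... 894 characters left out ...]
(0.56, [0.693, 0.28, 0.022])]
peg0 [(0.68, [0.624, 0.305, 0.091]), (0.61, [0.612, 0.154, 0.092])]
peg1 [(0.68, [0.624, 0.305, 0.091]), (0.61, [0.612, 0.154, 0.092])]
peg2 [(0.68, [0.624, 0.305, 0.091]), (0.61, [0.612, 0.154, 0.092])]
cassette0 [(0.88, [0.449, -0.145, -0.003]), (0.74, [0.362, -0.268, -0.004]), (0.72, [0.452, -0.326, 0.0]), (0.59, [0.558, -0.183, 0.0])]
stain_jar [(0.76, [0.538, -0.318, -0.007]), (0.25, [0.411, 0.47, 0.001])]
reagent_jar []
beaker []
1.4 [0.1665352  0.49789989 0.23129741] [[-9.48352740e-01  3.17217716e-01  2.74827859e-07]
 [ 3.17217716e-01  9.48352740e-01  1.80988991e-05]
 [ 5.48065769e-06  1.72513208e-05 -1.00000000e+00]] [ 0.28186796 -0.42941816  0.23916129]
```

View pics/top0.png

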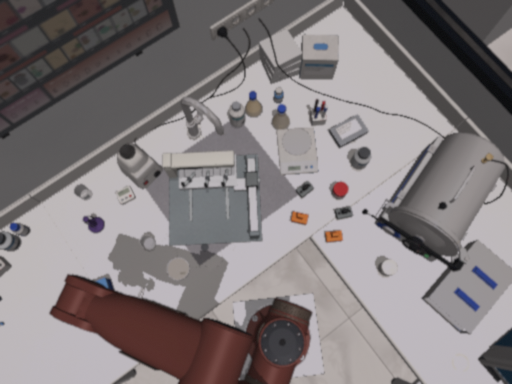

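View pics/scene0.png

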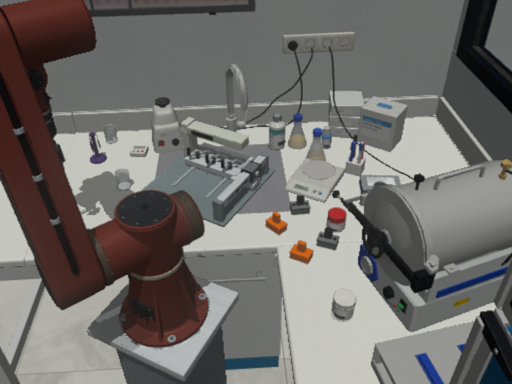

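The top and scene views agree. The grey cassettes are at about (0.452,-0.325) and (0.56,-0.18), at top pixels (343,213) and (304,188). The orange ones at (300,217) and (334,236) are look-alikes. The reader tray slides towards the robot, and the sleeve is at about (0.608,0.035). Next I move closer for a wrist view.

Call:
carry_out(
  commands=[
    [[5, -5, 5, 0.1, 0], [36, -38, 7, 0.27, 0], [36, -38, 7, 0.27, 0], [36, -38, 7, 0.27, 0], [36, -38, 7, 0.27, 0], [36, -38, 7, 0.27, 0], [36, -38, 7, 0.27, 0], [36, -38, 7, 0.27, 0], [36, -38, 7, 0.27, 0], [36, -38, 7, 0.27, 0], [36, -38, 7, 0.27, 0], [36, -38, 7, 0.27, 0], [36, -38, 7, 0.27, 0], [36, -38, 7, 0.27, 0], [36, -38, 7, 0.27, 0], [36, -38, 7, 0.27, 0]],
  ],
)

```text
time: 3.0
position: [0.526, 0.1188, 0.3015]
orientation: [[-0.999, 0.051, 0.0], [0.051, 0.999, 0.0], [-0.0, 0.0, -1.0]]
wrist_force: [0.2, 1.1, -0.4]
gripper_width: 0.999
gripper_force: 0.0
```

Run:
```python
from h import *
for n in ["wrist","top","scene"]:
    p=r.camera(n); print(n,np.round(np.array(p["T"]),3).tolist())
    for l in ["reader","sleeve","button_face","pocket0","peg0"]+([] if n=="wrist" else ["cassette0"]):
        print(l,pts(p,l))
    if n=="wrist": cv2.imwrite("pics/w1.png",p["img"])
s=r.sense();print(s["time"],s["position"],s["orientation"].round(3),s["qpos"])
```

```text
wrist [[0.05, 0.949, 0.311, 0.446], [0.999, -0.048, -0.015, 0.122], [0.001, 0.311, -0.95, 0.444], [0.0, 0.0, 0.0, 1.0]]
reader [(0.67, [0.625, 0.307, 0.097]), (0.66, [0.695, 0.21, 0.004])]
sleeve [(0.77, [0.611, 0.033, 0.073])]
button_face [(0.66, [0.605, 0.001, 0.075])]
pocket0 [(0.84, [0.692, 0.209, 0.02]), (0.59, [0.693, 0.132, 0.024]), (0.57, [0.7, 0.285, 0.026])]
peg0 [(0.87, [0.609, 0.216, 0.089]), (0.71, [0.625, 0.307, 0.092]), (0.57, [0.606, 0.146, 0.092])]
top [[-0.109, -0.959, 0.26, 0.076], [-0.994, 0.106, -0.023, 0.061], [-0.006, -0.261, -0.965, 1.832], [0.0, 0.0, 0.0, 1.0]]
reader [(0.57, [0.694, 0.209, 0.001])]
sleeve [(0.67, [0.615, 0.036, 0.075])]
button_face []
pocket0 [(0.95, [0.698, 0.275, 0.023]), (0.81, [0.699, 0.211, 0.022]), (0.45, [0.611, 0.033, 0.074])]
peg0 [(0.62, [0.622, 0.309, 0.092]), (0.59, [0.565, -0.181, -0.005]), (0.31, [0.698, 0.211, 0.024]), (0.3, [0.542, -0.319, -0.005])]
cassette0 [(0.77, [0.357, -0.273, 0.001]), (0.73, [0.45, -0.145, 0.003]), (0.68, [0.564, -0.179, 0.002]), (0.63, [0.452, -0.323, -0.001])]
scene [[0.453, -0.55, 0.701, -0.689], [-0.891, -0.259, 0.373, -0.647], [-0.023, -0.794, -0.608, 1.137], [0.0, 0.0, 0.0, 1.0]]
reader [(0.85, [0.693, 0.21, -0.002]), (0.42, [0.611, 0.218, 0.093])]
sleeve [(0.55, [0.606, 0.036, 0.07])]
button_face [(0.58, [0.605, 0.001, 0.075])]
pocket0 [(0.77, [0.694, 0.211, 0.025]), (0.64, [0.689, 0.133, 0.022]), (0.62, [0.697, 0.281, 0.019])]
peg0 [(0.62, [0.61, 0.214, 0.095]), (0.62, [0.623, 0.311, 0.092]), (0.53, [0.611, 0.148, 0.092])]
cassette0 [(0.88, [0.452, -0.325, -0.003]), (0.75, [0.361, -0.269, -0.001]), (0.72, [0.449, -0.144, -0.001]), (0.53, [0.559, -0.18, 0.0])]
4.0 [0.52655399 0.11788783 0.30129456] [[-0.999  0.053  0.   ]
 [ 0.053  0.999 -0.   ]
 [-0.    -0.    -1.   ]] [ 4.85514345e+00  1.67330636e+01  1.81794966e+00  7.50841496e+01
 -1.85327847e-04  7.87967115e+00]
```

View pics/w1.png

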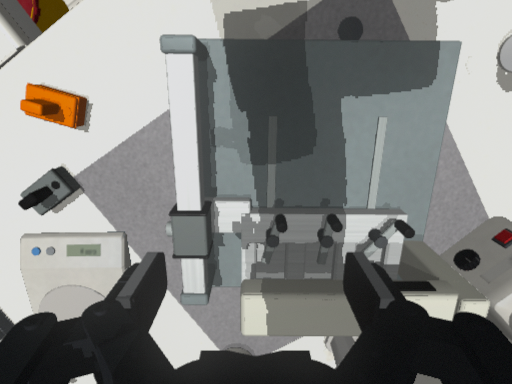

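The wrist view shows the pole at columns 168–210, the sleeve at (190,231) and pegs at (281,223), (335,223) and (404,229). The tool is already aligned with the reader's x to within about 0.5°. I move above the sleeve and refine there.

Call:
carry_out(
  commands=[
    [[4, -4.5, -4, 0, 0], [8.1, -8.5, -8, 0, 0], [8.1, -8.5, -12, 0, 0], [8.1, -8.5, -15, 0, 0], [8.1, -8.5, -15, 0, 0], [8.1, -8.5, -15, 0, 0]],
  ],
)

```text
time: 4.6
position: [0.6069, 0.033, 0.1514]
orientation: [[-0.999, 0.053, -0.002], [0.053, 0.999, 0.0], [0.002, 0.0, -1.0]]
wrist_force: [-0.3, -0.5, 1.1]
gripper_width: 1.0
gripper_force: 0.0
```

Run:
```python
from h import *
p=r.camera("wrist")
for l in ["sleeve","button_face","pocket0","peg0"]: print(l,pts(p,l))
cv2.imwrite("pics/w2.png",p["img"])
s=r.sense();print(s["time"],s["position"],s["orientation"].round(3).tolist(),s["wrist_force"])
print(proj(p,[0.608,.0345,.097]),proj(p,[0.606,.001,.075]))
```

```text
sleeve [(0.78, [0.613, 0.031, 0.076])]
button_face [(0.86, [0.608, -0.003, 0.076])]
pocket0 [(0.77, [0.702, 0.285, 0.023]), (0.74, [0.693, 0.208, 0.001]), (0.62, [0.69, 0.133, 0.023]), (0.58, [0.694, 0.207, 0.021])]
peg0 [(0.74, [0.606, 0.149, 0.093])]
4.85 [0.60860628 0.03341572 0.15378857] [[-0.999, 0.052, 0.004], [0.052, 0.999, -0.0], [-0.004, -0.0, -1.0]] [-1.1586887   0.85148866  0.05505572]
[257.14610872 216.96341207] [212.5898307  205.61014618]
```

View pics/w2.png

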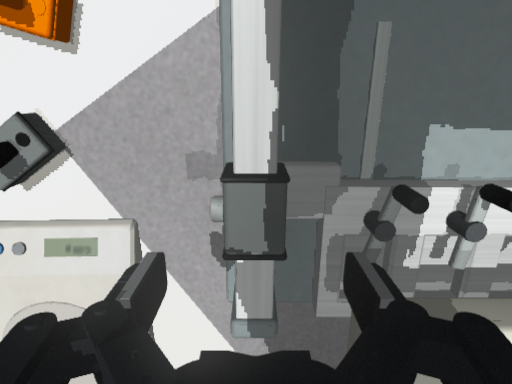

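The sleeve top centre is at pixel (255,212) and the button at (216,209), both within about 2 mm of my estimate. I go down and squeeze.

Call:
carry_out(
  commands=[
    [[0, -0.15, -4, 0, 0], [0, -0.15, -8, 0, 0], [0, -0.15, -9.9, 0, 0], [0, -0.15, -9.9, 0, 0], [0, -0.15, -9.9, 0, 0], [0, -0.15, -9.9, 0, 1], [0, -0.15, -9.9, 0, 1], [0, -0.15, -9.9, 0, 1], [0, -0.15, -9.9, 0, 1], [0, -0.15, -9.9, 0, 1], [0, -0.15, -9.9, 0, 1], [0, -0.15, -9.9, 0, 1], [0, -0.15, -9.9, 0, 1], [0, -0.15, -9.9, 0, 1], [0, -0.15, -9.9, 0, 1]],
  ],
  force=40,
)

```text
time: 6.35
position: [0.6092, 0.0314, 0.0544]
orientation: [[-0.999, 0.053, 0.004], [0.053, 0.999, -0.0], [-0.004, -0.0, -1.0]]
wrist_force: [0.2, 1.1, 7.4]
gripper_width: 0.541
gripper_force: 43.6
```

Call:
carry_out(
  commands=[
    [[-0.5, 0.03, 0, 0, 1], [-1.5, 0.08, 0, 0, 1], [-3, 0.16, 0, 0, 1], [-4.5, 0.25, 0, 0, 1], [-6, 0.33, 0, 0, 1], [-7.5, 0.41, 0, 0, 1], [-9, 0.5, 0, 0, 1], [-10, 0.55, 0, 0, 1], [-11, 0.6, 0, 0, 1], [-11.98, 0.65, 0, 0, 1], [-11.98, 0.65, 0, 0, 1], [-11.98, 0.65, 0, 0, 1], [-11.98, 0.65, 0, 0, 1], [-11.98, 0.65, 0, 0, 1], [-11.98, 0.65, 0, 0, 1]],
  ],
)

```text
time: 7.85
position: [0.4893, 0.0384, 0.0543]
orientation: [[-0.999, 0.053, 0.004], [0.053, 0.999, 0.001], [-0.004, 0.001, -1.0]]
wrist_force: [-2.9, 5.0, 14.8]
gripper_width: 0.542
gripper_force: 45.5
```

Run:
```python
from h import *
s=r.sense();print(s["time"],s["position"],s["wrist_force"],s["gripper_width"])
for n in ["top","scene"]:
    p=r.camera(n)
    for l in ["sleeve","pocket0","peg0"]: print(l,pts(p,l))
```

```text
7.85 [0.4893216  0.03843323 0.05431089] [-2.92276706  4.96579191 14.80851053] 0.5424792975395796
sleeve []
pocket0 [(0.91, [0.578, 0.29, 0.023]), (0.71, [0.581, 0.219, 0.02])]
peg0 [(0.54, [0.491, 0.224, 0.092]), (0.44, [0.505, 0.316, 0.091]), (0.39, [0.49, 0.156, 0.093])]
sleeve [(0.59, [0.484, 0.039, 0.072])]
pocket0 [(0.71, [0.57, 0.141, 0.021]), (0.61, [0.575, 0.215, 0.025]), (0.56, [0.576, 0.285, 0.022])]
peg0 [(0.62, [0.5, 0.317, 0.09]), (0.52, [0.491, 0.157, 0.091]), (0.48, [0.492, 0.225, 0.095])]
```

Call:
carry_out(
  commands=[
    [[0, 0, 0, 0, 0.25], [0, 0, 0, 0, 0.25], [0, 0, 0, 0, 0.25], [0, 0, 0, 0, 0.25], [0, 0, 0, 0, 0.25], [0, 0, 0, 0, 0.38], [0, 0, 0, 0, 0.38], [0, 0, 0, 0, 0.38], [0, 0, 0, 0, 0.38]],
  ],
)

```text
time: 9.15
position: [0.4879, 0.0367, 0.0525]
orientation: [[-0.999, 0.054, 0.0], [0.054, 0.999, -0.003], [-0.0, -0.003, -1.0]]
wrist_force: [-0.9, -6.3, 3.8]
gripper_width: 0.622
gripper_force: 3.3
```

Run:
```python
from h import *
s=r.sense();print(s["time"],s["position"],s["wrist_force"],s["gripper_width"])
p=r.camera("wrist")
for l in ["sleeve","button_face","pocket0","peg0"]: print(l,pts(p,l))
cv2.imwrite("pics/w3.png",p["img"])
```

```text
9.15 [0.4878891  0.03670912 0.05251722] [-0.90254897 -6.30074512  3.79355333] 0.6221759856244887
sleeve [(0.7, [0.493, 0.038, 0.074])]
button_face [(0.94, [0.488, 0.006, 0.075])]
pocket0 []
peg0 []
```

View pics/w3.png

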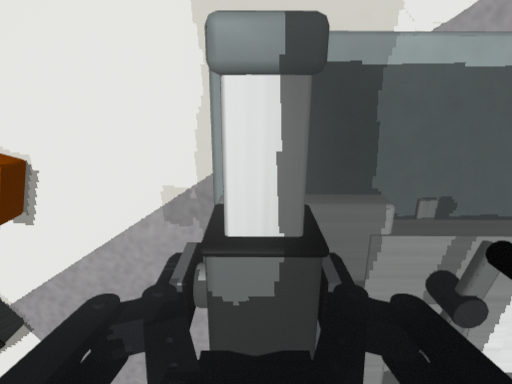

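The force is about 6 N on the button-side finger at 53 mm opening, and the button visibly sticks out at pixel (203,285). So it popped into the outer hole. Now I back off and look at the levers.

Call:
carry_out(
  commands=[
    [[0, 0, 0, 0, 0], [0, 0, 0, 0, 0], [0, 0, 0, 0, 0], [0, 0, 5, 0, 0], [0, 0, 10, 0, 0], [0, 4, 15, 0, 0.5], [-1, 8, 19, 0, 0.5], [-2, 13, 19, 0, 0.5], [-2, 14.5, 19, 0, 0.5], [-2, 14.5, 19, 0, 0.5], [-2, 14.5, 19, 0, 0.5]],
  ],
)

```text
time: 10.5
position: [0.4674, 0.1835, 0.2422]
orientation: [[-0.999, 0.051, -0.0], [0.051, 0.999, -0.0], [0.0, -0.0, -1.0]]
wrist_force: [-0.5, 0.1, 0.8]
gripper_width: 0.495
gripper_force: 0.0
```

Run:
```python
from h import *
s=r.sense();print(s["time"],s["position"],s["orientation"].round(3).tolist())
p=r.camera("wrist")
for l in ["sleeve","button_face","pocket0","peg0","lever0","reader"]: print(l,pts(p,l))
cv2.imwrite("pics/w4.png",p["img"])
```

```text
10.5 [0.46743886 0.18350338 0.2422164 ] [[-0.999, 0.051, -0.0], [0.051, 0.999, -0.0], [0.0, -0.0, -1.0]]
sleeve [(0.58, [0.49, 0.037, 0.074])]
button_face [(0.55, [0.486, 0.008, 0.074])]
pocket0 [(0.93, [0.573, 0.217, 0.021]), (0.87, [0.571, 0.14, 0.022]), (0.75, [0.581, 0.292, 0.025])]
peg0 [(0.96, [0.505, 0.316, 0.092]), (0.73, [0.491, 0.225, 0.089])]Traceback (most recent call last):
  File "<stdin>", line 4, in <module>
  File "h.py", line 6, in pts
    return [(round(d["confidence"],2),np.round(w(p,d["xyz"]),3).tolist()) for d in getattr(r,f)(p,label)]
                                                                                   ~~~~~~~~~~~~^^^^^^^^^
ValueError: it knows: beaker, button_face, cassette, peg, pocket, reader, reagent_jar, sleeve, stain_jar
```

Run:
```python
from h import *
p=r.camera("wrist")
for l in ["peg0","pocket0"]: print(l,pts(p,l))
im=p["img"].copy()
for X in [(.4905,.1565,.092),(.491,.225,.092),(.505,.316,.092),(.5178,.1449,.062),(.5218,.2188,.062)]:
    u=proj(p,X); print(u); cv2.drawMarker(im,tuple(int(a) for a in u),(0,0,255),0,8,1)
cv2.imwrite("pics/w4.png",cv2.resize(im[100:384],None,fx=1.5,fy=1.5))
```

```text
peg0 [(0.87, [0.492, 0.221, 0.092]), (0.7, [0.488, 0.152, 0.093]), (0.67, [0.506, 0.314, 0.094])]
pocket0 [(0.96, [0.581, 0.293, 0.023]), (0.73, [0.571, 0.214, 0.021]), (0.66, [0.572, 0.141, 0.022])]
[230.79863821 201.8228452 ]
[298.8617747  198.87456653]
[388.83507119 207.4046209 ]
[224.3567495  216.21340932]
[289.96789641 216.26693954]
```

View pics/w4.png

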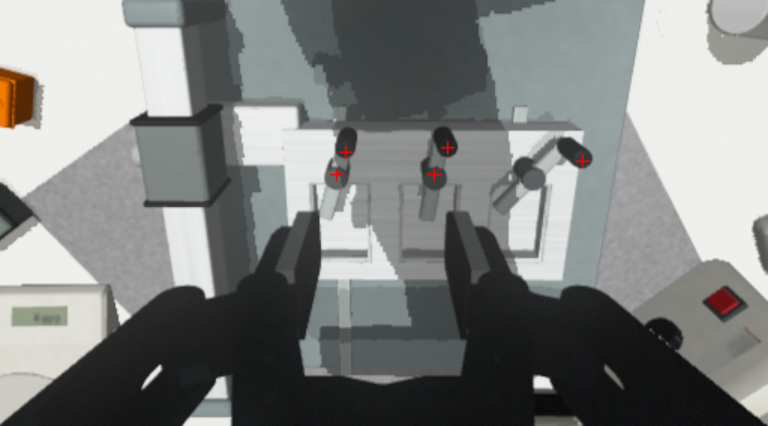

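Markers sit on the peg tops and pin knobs, so the lever geometry is confirmed. Lever1 is about 1.2 rad and lever0 about 0.95. I grip peg1 and swing it open along its arc.

Call:
carry_out(
  commands=[
    [[2.2, 4.1, -5, 0, 0.5], [2.2, 4.1, -10, 0, 0.5], [2.2, 4.1, -15, 0, 0.5], [2.2, 4.1, -17.4, 0, 0.5], [2.2, 4.1, -17.4, 0, 0.5], [2.2, 4.1, -17.4, 0, 1], [2.2, 4.1, -17.4, 0, 1], [2.2, 4.1, -17.4, 0, 1], [2.2, 4.1, -17.4, 0, 1], [2.2, 4.1, -17.4, 0, 1]],
  ],
  force=25,
)

```text
time: 11.9
position: [0.4914, 0.2243, 0.0706]
orientation: [[-0.999, 0.053, 0.004], [0.053, 0.999, 0.001], [-0.004, 0.001, -1.0]]
wrist_force: [-0.9, -1.0, 8.1]
gripper_width: 0.148
gripper_force: 25.7
```

Call:
carry_out(
  commands=[
    [[0, 0, 0, 0, 1], [0.17, 0.61, 0, 0, 1], [0.57, 1.4, 0, 0, 1], [1.17, 2.05, 0, 0, 1], [1.92, 2.53, 0, 0, 1], [2.65, 2.78, 0, 0, 1], [3.0, 2.85, 0, 0, 1], [3.3, 2.85, 0, 0, 1], [3.3, 2.85, 0, 0, 1], [3.3, 2.85, 0, 0, 1]],
  ],
)

```text
time: 12.9
position: [0.5209, 0.2514, 0.0697]
orientation: [[-0.999, 0.053, -0.003], [0.053, 0.999, -0.002], [0.002, -0.002, -1.0]]
wrist_force: [-10.9, -5.1, 12.5]
gripper_width: 0.152
gripper_force: 26.8
```

Call:
carry_out(
  commands=[
    [[0, 0, 0, 0, 0.6], [0, 0, 0, 0, 0.6], [0, 0, 0, 0, 0.5], [0, 0, 3, 0, 0.5], [-0.5, 0, 6, 0, 0.5], [-2, -5, 6, 0, 0.5], [-3.35, -9.6, 6, 0, 0.5], [-3.35, -9.6, 3, 0, 0.5], [-3.35, -9.6, 0, 0, 0.5], [-3.35, -9.6, 0, 0, 0.5], [-3.35, -9.6, 0, 0, 1], [-3.35, -9.6, 0, 0, 1], [-3.35, -9.6, 0, 0, 1], [-3.35, -9.6, 0, 0, 1], [-3.35, -9.6, 0, 0, 1]],
  ],
)

```text
time: 14.4
position: [0.4903, 0.1567, 0.0696]
orientation: [[-0.999, 0.052, 0.002], [0.052, 0.999, 0.0], [-0.002, 0.001, -1.0]]
wrist_force: [-0.2, -0.2, 6.2]
gripper_width: 0.15
gripper_force: 25.5
```

Call:
carry_out(
  commands=[
    [[0.17, 0.4, 0, 0, 1], [0.4, 0.77, 0, 0, 1], [1.0, 1.42, 0, 0, 1], [1.75, 1.9, 0, 0, 1], [2.48, 2.15, 0, 0, 1], [2.9, 2.2, 0, 0, 1], [3.2, 2.2, 0, 0, 1], [3.2, 2.2, 0, 0, 1], [3.2, 2.2, 0, 0, 1]],
  ],
)

```text
time: 15.3
position: [0.5168, 0.1776, 0.0687]
orientation: [[-0.999, 0.052, -0.007], [0.052, 0.999, -0.002], [0.007, -0.002, -1.0]]
wrist_force: [-17.3, -4.8, 18.6]
gripper_width: 0.15
gripper_force: 26.5
```

Call:
carry_out(
  commands=[
    [[0, 0, 0, 0, 0.5], [0, 0, 0, 0, 0.5], [0, 0, 0, 0, 0.5], [0, 0, 4, 0, 0.5], [-4, 0, 9, 0, 0.5], [-8, 0, 14, 0, 0.2], [-8, -3, 17, 0, 0], [-8, -3, 17, 0, 0], [-8, -3, 17, 0, 0], [-8, -3, 17, 0, 0]],
  ],
)

```text
time: 16.3
position: [0.4415, 0.1485, 0.2375]
orientation: [[-0.999, 0.053, -0.0], [0.053, 0.999, 0.0], [0.0, 0.0, -1.0]]
wrist_force: [0.2, -0.8, 0.8]
gripper_width: 0.997
gripper_force: 0.0
```

Run:
```python
from h import *
s=r.sense();print(s["time"],s["position"])
p=r.camera("wrist")
for l in ["peg0","pocket0","sleeve"]: print(l,pts(p,l))
im=p["img"].copy()
for X in [(.5178,.1449,.062),(.5218,.2188,.062),(.5715,.1415,.022),(.5745,.216,.022)]:
    u=proj(p,X); cv2.drawMarker(im,tuple(int(a) for a in u),(0,0,255),0,8,1)
cv2.imwrite("pics/w5.png",im)
for n in ["top","scene"]:
    p=r.camera(n)
    for l in ["cassette0","stain_jar","pocket0"]: print(n,l,pts(p,l))
```

```text
16.3 [0.4415167  0.14854282 0.23751589]
peg0 [(0.87, [0.521, 0.253, 0.092]), (0.74, [0.506, 0.313, 0.092]), (0.66, [0.511, 0.173, 0.093])]
pocket0 [(0.73, [0.576, 0.213, 0.021]), (0.69, [0.573, 0.14, 0.023]), (0.55, [0.582, 0.293, 0.023])]
sleeve []
top cassette0 [(0.74, [0.448, -0.321, -0.003]), (0.68, [0.451, -0.146, 0.001]), (0.43, [0.36, -0.272, -0.003])]
top stain_jar [(0.62, [0.694, 0.21, 0.003]), (0.61, [0.544, -0.319, -0.005])]
top pocket0 [(0.72, [0.582, 0.289, 0.025]), (0.64, [0.576, 0.144, 0.022]), (0.61, [0.578, 0.221, 0.023])]
scene cassette0 [(0.89, [0.451, -0.325, -0.001]), (0.73, [0.447, -0.143, -0.005]), (0.69, [0.559, -0.178, -0.0]), (0.56, [0.359, -0.271, -0.001])]
scene stain_jar [(0.88, [0.543, -0.318, -0.006])]
scene pocket0 [(0.77, [0.572, 0.142, 0.021]), (0.7, [0.578, 0.214, 0.022]), (0.61, [0.582, 0.283, 0.021])]
```

View pics/w5.png

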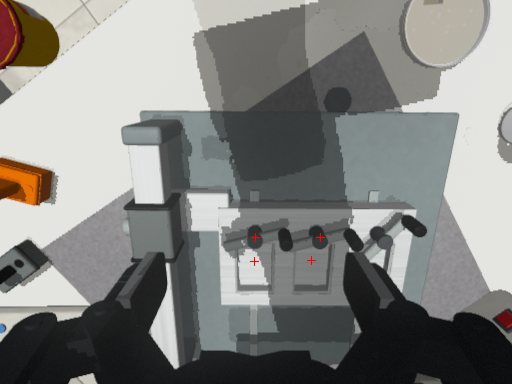

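Levers 0 and 1 are fully open, with the pocket markers centred at (254,261) and (311,260). Now I go to the cassettes.

Call:
carry_out(
  commands=[
    [[1, -5, 3, 0, 0], [2, -20, 6, 0, 0], [2, -20, 6, 0, 0], [2.5, -30, 6, 0, 0], [2.5, -40, 6, 0, 0], [2.5, -40, 6, 0, 0], [2.5, -40, 6, 0, 0], [2.5, -40, 6, 0, 0], [2.5, -40, 6, 0, 0], [2.5, -40, 6, 0, 0], [2.5, -40, 6, 0, 0], [2.5, -40, 6, 0, 0], [2.5, -40, 6, 0, 0]],
  ],
)

```text
time: 18.2
position: [0.4664, -0.2503, 0.2985]
orientation: [[-0.999, 0.051, 0.0], [0.051, 0.999, 0.0], [-0.0, 0.0, -1.0]]
wrist_force: [-0.5, -0.0, 0.2]
gripper_width: 1.0
gripper_force: 0.0
```

Run:
```python
from h import *
s=r.sense();print(s["time"],s["position"],s["orientation"].round(3).tolist())
p=r.camera("wrist")
for l in ["cassette0","stain_jar"]: print(l,pts(p,l))
cv2.imwrite("pics/w6.png",p["img"])
# dark tab pixels outline rays
hsv=cv2.cvtColor(p["img"],cv2.COLOR_BGR2HSV)
for d in r.trace(p,"cassette0"):
    m=d["region"].astype(np.uint8); v,u=np.nonzero(m)
    rc=cv2.minAreaRect(np.c_[u,v].astype(np.float32)); print(round(d["confidence"],2),rc,hsv[m>0].mean(0).round())
    tab=(m>0)&(hsv[...,2]<45); v,u=np.nonzero(tab)
    if len(u)>20:
        W=np.array([ray(p,a,b,.066)[:2] for a,b in zip(u,v)],np.float32)*1000
        print(' tab66',len(u),cv2.minAreaRect(W))
```

```text
18.2 [ 0.46641302 -0.25028036  0.29853463] [[-0.999, 0.051, 0.0], [0.051, 0.999, 0.0], [-0.0, 0.0, -1.0]]
cassette0 [(0.89, [0.36, -0.269, -0.001]), (0.74, [0.564, -0.179, -0.002]), (0.6, [0.447, -0.325, 0.002])]
stain_jar [(0.87, [0.535, -0.323, -0.001]), (0.29, [0.663, -0.422, -0.004])]
0.63 ((199.74325561523438, 144.45947265625), (31.729001998901367, 48.99089050292969), 80.53767395019531) [63.  9. 71.]
 tab66 193 ((441.4767761230469, -311.8045349121094), (25.490459442138672, 51.84457778930664), 10.499281883239746)
0.63 ((234.59788513183594, 70.35008239746094), (35.55248260498047, 52.62100601196289), 87.61405944824219) [ 13. 179. 147.]
0.57 ((305.15380859375, 218.23074340820312), (34.39141082763672, 45.48542022705078), 56.3099365234375) [56. 10. 58.]
 tab66 443 ((548.462890625, -184.97418212890625), (42.66267395019531, 53.515655517578125), 30.5299129486084)
0.2 ((460.0, 195.49996948242188), (248.99996948242188, 101.99998474121094), 90.0) [81. 16. 64.]
 tab66 7815 ((547.5260009765625, 8.101783752441406), (345.1304931640625, 140.90419006347656), 11.651124000549316)
```

View pics/w6.png

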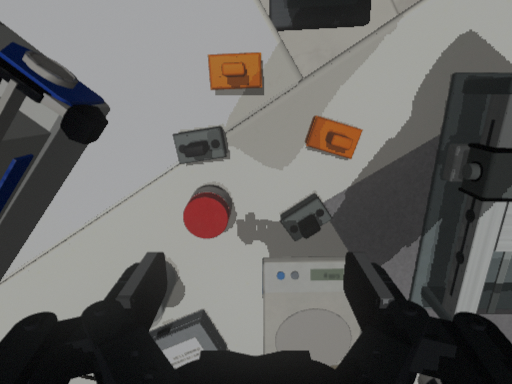

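Grey cassette A is at pixel (200,144), B at (305,217) beside the balance, the jar at (207,215) and the orange decoys at (235,71) and (334,138). I fit the poses by silhouette matching.

```bash
cat >> h.py <<'E'
from scipy.optimize import minimize
def sil(p,x,y,a,z0=0.):
    m=np.zeros((384,512),np.uint8);c,s=np.cos(a),np.sin(a)
    for hx,hy,z in [(.02,.032,(0,.03)),(.007,.013,(.03,.066))]:
        P=[proj(p,[x+c*i*hx-s*j*hy,y+s*i*hx+c*j*hy,z0+k]) for i in(-1,1) for j in(-1,1) for k in z]
        cv2.fillConvexPoly(m,cv2.convexHull((np.array(P)*16).round().astype(np.int32)),1,shift=4)
    return m
def fit(p,mask,x,y,z0=0.,angs=np.radians(np.arange(0,180,15))):
    def cost(v):
        s=sil(p,v[0],v[1],v[2],z0); return -(s&mask).sum()/max(1,(s|mask).sum())
    best=min(((cost([x,y,a]),a) for a in angs))
    o=minimize(cost,[x,y,best[1]],method='Nelder-Mead',options=dict(initial_simplex=[[x,y,best[1]],[x+.006,y,best[1]],[x,y+.006,best[1]],[x,y,best[1]+.2]],xatol=1e-5,fatol=1e-4))
    return o.x[:2].round(4),round(np.degrees(o.x[2])%180,1),round(-o.fun,3)
def cassettes(p):
    for d in r.trace(p,"cassette0"):
        m=d["region"].astype(np.uint8); 
        if m.sum()>12000: continue
        v,u=np.nonzero(m); x,y,_=ray(p,u.mean(),v.mean(),.02)
        sat=cv2.cvtColor(p["img"],cv2.COLOR_BGR2HSV)[m>0][:,1].mean()
        print(round(d["confidence"],2),"ORANGE" if sat>90 else "grey",*fit(p,m,x,y))
E
python3 - <<'E'
from h import *
p=r.camera("wrist"); cassettes(p); p=r.camera("scene"); cassettes(p)
E
```

```text
0.74 grey [ 0.3756 -0.3083] 103.4 -0.0
0.67 ORANGE [ 0.3916 -0.1119] 117.0 -0.0
0.58 ORANGE [ 0.289  -0.2485] 107.2 -0.0
0.56 grey [ 0.5079 -0.1491] 162.0 -0.0
0.89 ORANGE [ 0.4633 -0.2569] 165.2 -0.0
0.88 grey [ 0.585  -0.0729] 171.2 -0.0
0.84 grey [ 0.4555 -0.3237] 60.4 -4.1546720886733224e+16
0.7 ORANGE [ 0.3941 -0.0896] 165.9 -0.0
0.17 ORANGE [ 0.5758 -0.232 ] 177.9 -0.0h.py:21: RuntimeWarning: overflow encountered in scalar negative
  s=sil(p,v[0],v[1],v[2],z0); return -(s&mask).sum()/max(1,(s|mask).sum())
```

```bash
sed -i 's/return -(s&mask).sum()\/max(1,(s|mask).sum())/return -float((s\&mask).sum())\/max(1,int((s|mask).sum()))/' h.py
python3 - <<'E'
from h import *
p=r.camera("wrist"); cassettes(p); p=r.camera("scene"); cassettes(p)
E
```

```text
0.87 ORANGE [ 0.4472 -0.1441] 160.5 0.955
0.83 grey [ 0.5646 -0.1807] 33.9 0.94
0.78 grey [ 0.4488 -0.3232] 7.6 0.919
0.62 grey [ 0.4485 -0.3253] 15.5 0.796
0.6 ORANGE [ 0.3587 -0.2704] 12.6 0.823
0.53 grey [ 0.5663 -0.1807] 32.5 0.873
0.53 ORANGE [ 0.4467 -0.1453] 155.7 0.894
```

Fits are good: B at (0.565,-0.181) with short axis at 33.5°, A at (0.449,-0.324) at about 8–12°. I go above B and re-measure.

Call:
carry_out(
  commands=[
    [[3, 2, -4, -0.15, 0.67], [6, 4, -8, -0.3, 0.67], [9.85, 6.9, -10, -0.45, 0.67], [9.85, 6.9, -12, -0.6, 0.67], [9.85, 6.9, -13, -0.75, 0.67], [9.85, 6.9, -14, -0.9, 0.67], [9.85, 6.9, -14, -0.934, 0.67], [9.85, 6.9, -14, -0.934, 0.67], [9.85, 6.9, -14, -0.934, 0.67]],
  ],
)

```text
time: 19.7
position: [0.5649, -0.1827, 0.1585]
orientation: [[-0.553, 0.834, 0.0], [0.834, 0.553, -0.0], [-0.0, 0.0, -1.0]]
wrist_force: [-0.8, -0.0, -0.5]
gripper_width: 0.326
gripper_force: 0.0
```

Run:
```python
from h import *
p=r.camera("wrist"); cassettes(p); cv2.imwrite("pics/w7.png",p["img"])
s=r.sense();print(s["time"],s["position"],np.degrees(np.arctan2(*s["orientation"][1::-1,1])))
```

```text
0.97 grey [ 0.5646 -0.1808] 33.3 0.945
0.96 ORANGE [ 0.3572 -0.2716] 178.4 0.961
0.86 ORANGE [ 0.4486 -0.143 ] 160.1 0.948
0.75 grey [ 0.4504 -0.3242] 3.6 0.926
19.8 [ 0.5649007  -0.18276724  0.15858497] 33.51434668420863
```

View pics/w7.png

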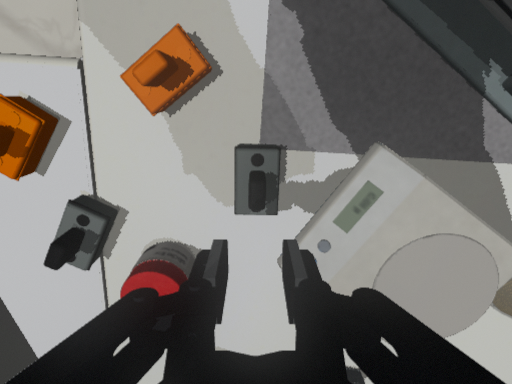

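B sits straight under the fingers (257,180), and the fit agrees to 1 mm. I grasp it.

Call:
carry_out(
  commands=[
    [[0, 0.1, -5, 0, 0.67], [0, 0.1, -10, 0, 0.67], [0, 0.1, -12.1, 0, 0.67], [0, 0.1, -12.1, 0, 0.67], [0, 0.1, -12.1, 0, 1], [0, 0.1, -12.1, 0, 1], [0, 0.1, -12.1, 0, 1], [0, 0.1, -12.1, 0, 1], [0, 0.1, -12.1, 0, 1]],
  ],
  force=50,
)

```text
time: 20.7
position: [0.5652, -0.1818, 0.0381]
orientation: [[-0.551, 0.834, 0.001], [0.834, 0.551, -0.0], [-0.001, 0.001, -1.0]]
wrist_force: [-0.0, 1.7, 3.7]
gripper_width: 0.157
gripper_force: 53.1
```

Call:
carry_out(
  commands=[
    [[0, 0, 3, 0, 1], [0, 0, 7, 0, 1], [0, 0, 11, 0, 1], [-1, 4, 15, 0.15, 1], [-2, 8, 17, 0.3, 1], [-3, 12, 17, 0.45, 1], [-4, 16, 17, 0.6, 1], [-4, 20, 17, 0.75, 1], [-4, 24, 17, 0.9, 1], [-4, 28, 17, 0.931, 1], [-4, 32, 17, 0.931, 1], [-4, 36, 17, 0.931, 1], [-4, 39.7, 17, 0.931, 1], [-4, 39.7, 17, 0.931, 1], [-4, 39.7, 17, 0.931, 1], [-4, 39.7, 17, 0.931, 1]],
  ],
)

```text
time: 22.3
position: [0.5247, 0.2147, 0.2073]
orientation: [[-0.998, 0.056, -0.0], [0.056, 0.998, -0.0], [0.0, -0.0, -1.0]]
wrist_force: [0.6, -1.6, -1.5]
gripper_width: 0.152
gripper_force: 52.3
```

Run:
```python
from h import *
s=r.sense();print(s["time"],s["position"],np.degrees(np.arctan2(*s["orientation"][1::-1,1])),s["gripper_width"])
p=r.camera("wrist")
print(pts(p,"pocket0"))
import pickle; pickle.dump({k:p[k] for k in("img","T","intrinsics")},open("p8.pkl","wb"))
im=p["img"].copy()
ex=np.array([np.sin(np.radians(3.2)),np.cos(np.radians(3.2))]);ey=np.array([-ex[1],ex[0]])
for c in [(.5755,.2157),(.5713,.1418)]:
    for z,col in((.038,(0,0,255)),(.022,(0,255,0))):
        q=[proj(p,[*(np.array(c)+i*.02225*ex+j*.03425*ey),z]) for i,j in((-1,-1),(1,-1),(1,1),(-1,1))]
        cv2.polylines(im,[(np.array(q)*16).round().astype(np.int32)],True,col,1,cv2.LINE_AA,4)
cv2.imwrite("pics/w8.png",cv2.resize(np.hstack([p["img"][130:384,150:400],im[130:384,150:400]]),None,fx=1.6,fy=1.6,interpolation=cv2.INTER_CUBIC))
```

```text
22.3 [0.52467797 0.21468483 0.20733528] 86.77795737799886 0.15215009701903942
[(0.76, [0.573, 0.136, 0.023]), (0.61, [0.583, 0.296, 0.021])]
```

View pics/w8.png

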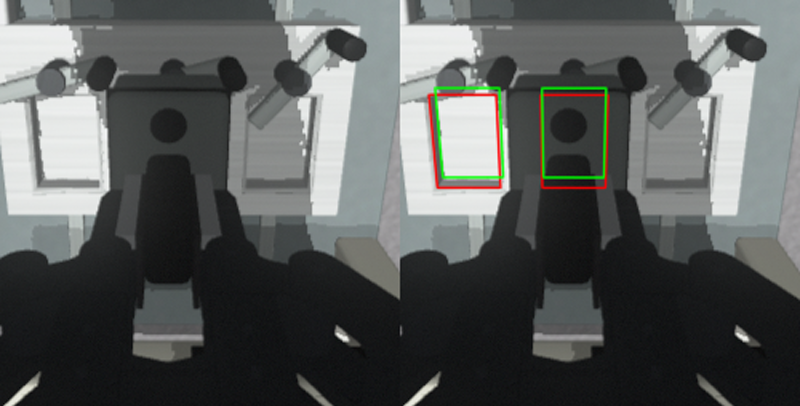

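Overlay shows pocket0's floor and rim matching the estimate at the far side, within about 1–2 px sideways. I check this numerically with intensity profiles.

Run:
```python
from h import *
import pickle
p=pickle.load(open("p8.pkl","rb")); g=cv2.cvtColor(p["img"],cv2.COLOR_BGR2GRAY).astype(np.float32)
a=np.radians(3.2);ex=np.array([np.sin(a),np.cos(a)]);ey=np.array([-ex[1],ex[0]])
def prof(c,d,t,z):
    P=np.array([proj(p,[*(c+s*d),z]) for s in t],np.float32)
    return cv2.remap(g,P[:,0].copy(),P[:,1].copy(),cv2.INTER_LINEAR).ravel().astype(int)
t=np.arange(-32,33,1)/1000
for c in [(.5713,.1418),(.5797,.2896)]:
    c=np.array(c)
    for o in(-.02,-.01,.0):
        print("x",c,o,list(zip((t[:20]*1000).astype(int),prof(c+o*ey,ex,t[:20],.038))),list(zip((t[-20:]*1000).astype(int),prof(c+o*ey,ex,t[-20:],.038))))
    u=np.arange(-44,-20)/1000
    print("y",list(zip((u*1000).astype(int),prof(c,ey,u,.038))))
```

```text
x [0.5713 0.1418] -0.02 [(np.int64(-32), np.int64(231)), (np.int64(-31), np.int64(231)), (np.int64(-30), np.int64(231)), (np.int64(-29), np.int64(231)), (np.int64(-28), np.int64(231)), (np.int64(-27), np.int64(229)), (np.int64(-26), np.int64(220)), (np.int64(-25), np.int64(205)), (np.int64(-24), np.int64(191)), (np.int64(-23), np.int64(174)), (np.int64(-22), np.int64(130)), (np.int64(-21), np.int64(100)), (np.int64(-20), np.int64(93)), (np.int64(-19), np.int64(98)), (np.int64(-18), np.int64(122)), (np.int64(-17), np.int64(180)), (np.int64(-16), np.int64(226)), (np.int64(-15), np.int64(232)), (np.int64(-14), np.int64(232)), (np.int64(-13), np.int64(232))] [(np.int64(13), np.int64(233)), (np.int64(14), np.int64(233)), (np.int64(15), np.int64(233)), (np.int64(16), np.int64(233)), (np.int64(17), np.int64(234)), (np.int64(18), np.int64(234)), (np.int64(19), np.int64(234)), (np.int64(20), np.int64(233)), (np.int64(21), np.int64(232)), (np.int64(22), np.int64(223)), (np.int64(23), np.int64(208)), (np.int64(24), np.int64(208)), (np.int64(25), np.int64(228)), (np.int64(26), np.int64(232)), (n
[... 7429 characters left out ...]
), (np.int64(-42), np.int64(136)), (np.int64(-41), np.int64(136)), (np.int64(-40), np.int64(132)), (np.int64(-39), np.int64(122)), (np.int64(-38), np.int64(112)), (np.int64(-37), np.int64(124)), (np.int64(-36), np.int64(122)), (np.int64(-35), np.int64(111)), (np.int64(-34), np.int64(97)), (np.int64(-33), np.int64(87)), (np.int64(-32), np.int64(88)), (np.int64(-31), np.int64(89)), (np.int64(-30), np.int64(89)), (np.int64(-29), np.int64(93)), (np.int64(-28), np.int64(113)), (np.int64(-27), np.int64(133)), (np.int64(-26), np.int64(139)), (np.int64(-25), np.int64(139)), (np.int64(-24), np.int64(140)), (np.int64(-23), np.int64(138)), (np.int64(-22), np.int64(138)), (np.int64(-21), np.int64(140))]
```

Rims carry chamfers, and the pockets are centred within about 0.5 mm of the estimate. I lower into pocket1.

Call:
carry_out(
  commands=[
    [[2.5, 0.05, 0, 0, 1], [5.1, 0.05, -3, 0, 1], [5.1, 0.05, -7, 0, 1], [5.1, 0.05, -10, 0, 1], [5.1, 0.05, -11.5, 0, 1], [5.1, 0.05, -12.5, 0, 1], [5.1, 0.05, -13, 0, 1], [5.1, 0.05, -13.5, 0, 1], [5.1, 0.05, -14, 0, 1], [5.1, 0.05, -14.5, 0, 1], [5.1, 0.05, -14.8, 0, 1], [5.1, 0.05, -14.8, 0, 1]],
  ],
)

```text
time: 23.6
position: [0.5767, 0.216, 0.0602]
orientation: [[-0.998, 0.056, 0.002], [0.056, 0.998, 0.0], [-0.002, 0.0, -1.0]]
wrist_force: [1.3, -0.7, 4.5]
gripper_width: 0.155
gripper_force: 53.4
```

Call:
carry_out(
  commands=[
    [[0, 0, 0, 0, 0.67], [0, 0, 0, 0, 0.67], [0, 0, 0, 0, 0.67], [0, 0, 4, 0, 0.67], [0, 0, 8, 0, 0.6], [-3, 2, 8, 0, 0.6], [-5.75, 3.6, 8, 0, 0.6], [-5.75, 3.6, 5, 0, 0.6], [-5.75, 3.6, 2, 0, 0.6], [-5.75, 3.6, 0.8, 0, 0.6], [-5.75, 3.6, 0.8, 0, 0.6], [-5.75, 3.6, 0.8, 0, 1], [-5.75, 3.6, 0.8, 0, 1], [-5.75, 3.6, 0.8, 0, 1], [-5.75, 3.6, 0.8, 0, 1], [-5.75, 3.6, 0.8, 0, 1]],
  ],
  force=25,
)

```text
time: 25.2
position: [0.5191, 0.2515, 0.0684]
orientation: [[-0.998, 0.056, 0.002], [0.056, 0.998, -0.001], [-0.002, -0.0, -1.0]]
wrist_force: [-0.5, -6.1, 5.4]
gripper_width: 0.155
gripper_force: 26.5
```

Call:
carry_out(
  commands=[
    [[-0.4, -0.1, 0, 0, 1], [-0.85, -0.27, 0, 0, 1], [-1.6, -0.75, 0, 0, 1], [-2.2, -1.4, 0, 0, 1], [-2.6, -2.19, 0, 0, 1], [-2.76, -2.76, 0, 0, 1], [-2.81, -3.17, 0, 0, 1], [-2.8, -3.5, 0, 0, 1], [-2.8, -3.7, 0, 0, 1], [-2.8, -3.7, 0, 0, 1], [-2.8, -3.7, 0, 0, 1]],
  ],
)

```text
time: 26.3
position: [0.4878, 0.2195, 0.0679]
orientation: [[-0.999, 0.052, -0.003], [0.052, 0.999, 0.01], [0.004, 0.009, -1.0]]
wrist_force: [-9.1, 20.9, 7.0]
gripper_width: 0.152
gripper_force: 27.8
```

Call:
carry_out(
  commands=[
    [[0, 0, 0, 0, 0.5], [0, 0.3, 0, 0, 0.5], [0, 0.3, 0, 0, 0.5], [0, 0.3, 4, 0, 0.5], [0, 0.3, 9, 0, 0.5], [-2, -1, 14, 0, 0.5], [-3.5, -3, 17, 0, 0.5], [-3.5, -3, 17, 0, 0.5], [-3.5, -3, 17, 0, 0.5]],
  ],
)

```text
time: 27.2
position: [0.4556, 0.1846, 0.238]
orientation: [[-0.998, 0.057, 0.002], [0.057, 0.998, 0.001], [-0.002, 0.001, -1.0]]
wrist_force: [0.1, 0.3, -0.4]
gripper_width: 0.496
gripper_force: 0.0
```

Run:
```python
from h import *
s=r.sense();print(s["time"],s["position"],np.degrees(np.arctan2(*s["orientation"][1::-1,1])))
p=r.camera("wrist")
print(pts(p,"pocket0"),pts(p,"peg0"),pts(p,"cassette0"))
cv2.imwrite("pics/w9.png",cv2.resize(p["img"][120:330,130:470],None,fx=2.2,fy=2.2))
p=r.camera("scene"); cassettes(p)
```

```text
27.2 [0.4556456  0.18463415 0.23803332] 86.74824066133326
[(0.68, [0.584, 0.295, 0.024]), (0.58, [0.573, 0.139, 0.023])] [(0.93, [0.489, 0.218, 0.089]), (0.69, [0.508, 0.314, 0.093]), (0.64, [0.514, 0.176, 0.093])] [(0.65, [0.576, 0.216, 0.018])]
0.72 ORANGE [ 0.3589 -0.2713] 19.0 0.811
0.66 grey [0.6248 0.2365] 123.9 0.462
0.55 grey [ 0.4491 -0.3228] 19.4 0.774
0.52 ORANGE [ 0.4474 -0.1439] 149.3 0.888
```

View pics/w9.png

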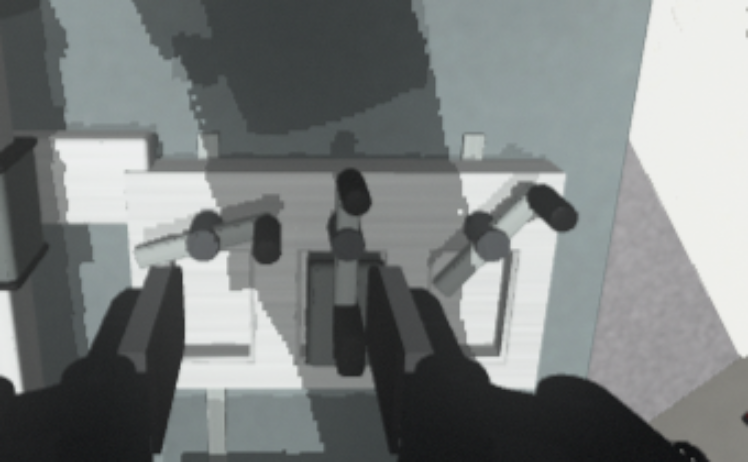

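Lever1 lies shut over the cassette, which is flat in pocket1. Next is cassette A.

Call:
carry_out(
  commands=[
    [[0, -5, 0, -0.14, 0.67], [0, -10, 0, -0.28, 0.67], [0, -15, 0, -0.42, 0.67], [0, -20, 0, -0.56, 0.67], [0, -25, 0, -0.7, 0.67], [0, -30, 0, -0.84, 0.67], [-0.3, -35, 0, -0.98, 0.67], [-0.6, -40, -2, -1.12, 0.67], [-0.6, -45, -4, -1.26, 0.67], [-0.6, -50.8, -7.8, -1.41, 0.67], [-0.6, -50.8, -7.8, -1.41, 0.67], [-0.6, -50.8, -7.8, -1.41, 0.67], [-0.6, -50.8, -7.8, -1.41, 0.67], [-0.6, -50.8, -7.8, -1.41, 0.67]],
  ],
)

```text
time: 28.9
position: [0.4495, -0.3223, 0.1596]
orientation: [[-0.106, 0.994, 0.0], [0.994, 0.106, 0.0], [0.0, 0.0, -1.0]]
wrist_force: [0.4, -0.2, -0.7]
gripper_width: 0.332
gripper_force: 0.0
```

Run:
```python
from h import *
s=r.sense();print(s["time"],s["position"],np.degrees(np.arctan2(*s["orientation"][1::-1,1])))
p=r.camera("wrist");cassettes(p);print(pts(p,"stain_jar"))
```

```text
28.9 [ 0.44950436 -0.32228763  0.15957989] 6.078472400864997
0.97 ORANGE [ 0.4489 -0.1418] 159.1 0.95
0.81 ORANGE [ 0.3597 -0.2694] 179.2 0.948
[(0.6, [0.538, -0.321, 0.001])]
```

Run:
```python
from h import *
p=r.camera("wrist");cassettes(p);print(pts(p,"cassette0"));cv2.imwrite("pics/w10.png",p["img"])
p=r.camera("scene");cassettes(p);print(pts(p,"cassette0"))
p=r.camera("top");cassettes(p);print(pts(p,"cassette0"))
```

```text
0.93 ORANGE [ 0.3593 -0.2691] 179.8 0.948
0.76 grey [ 0.4496 -0.3245] 6.1 0.951
0.6 ORANGE [ 0.4484 -0.1423] 160.5 0.978
0.51 grey [ 0.6971 -0.4479] 163.1 0.527
[(0.83, [0.361, -0.267, 0.001]), (0.7, [0.448, -0.327, 0.0])]
0.81 ORANGE [ 0.45   -0.1413] 146.2 0.852
0.64 grey [ 0.4481 -0.3257] 15.3 0.799
0.64 ORANGE [ 0.36   -0.2696] 175.1 0.907
0.45 grey [0.6263 0.2372] 124.7 0.588
[(0.75, [0.448, -0.145, -0.003]), (0.67, [0.45, -0.323, -0.002]), (0.6, [0.574, 0.217, 0.021]), (0.56, [0.362, -0.268, -0.003])]
0.45 grey [0.5952 0.2162] 102.1 0.474
0.32 grey [0.5596 0.1778] 51.0 0.105
0.2 grey [0.4157 0.4729] 144.6 0.798
[(0.65, [0.449, -0.143, 0.001]), (0.44, [0.574, 0.219, 0.025])]
```

View pics/w10.png

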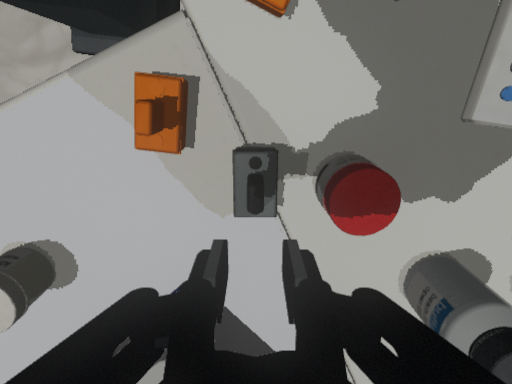

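A is at (255,182), aligned with the tool. The jar at (360,195) is clear of the right finger. I grasp it.

Call:
carry_out(
  commands=[
    [[0, -0.2, -5, 0, 0.67], [0, -0.2, -10, 0, 0.67], [0, -0.2, -12.2, 0, 0.67], [0, -0.2, -12.2, 0, 0.67], [0, -0.2, -12.2, 0, 1], [0, -0.2, -12.2, 0, 1], [0, -0.2, -12.2, 0, 1], [0, -0.2, -12.2, 0, 1], [0, -0.2, -12.2, 0, 1]],
  ],
  force=50,
)

```text
time: 30.4
position: [0.4495, -0.3254, 0.038]
orientation: [[-0.105, 0.994, 0.001], [0.994, 0.105, -0.001], [-0.001, 0.001, -1.0]]
wrist_force: [-0.6, -0.9, -0.9]
gripper_width: 0.158
gripper_force: 52.3
```

Call:
carry_out(
  commands=[
    [[0, 0, 4, 0, 1], [0, 0, 8, 0, 1], [0, 0, 12, 0, 1], [0, 3, 15, 0.13, 1], [1, 7, 17, 0.26, 1], [2, 11, 17, 0.39, 1], [3, 15, 17, 0.52, 1], [4, 19, 17, 0.65, 1], [5, 23, 17, 0.78, 1], [6, 27, 17, 0.91, 1], [7, 31, 17, 1.04, 1], [8, 35, 17, 1.17, 1], [9, 39, 17, 1.3, 1], [10, 43, 17, 1.408, 1], [11, 46.6, 17, 1.408, 1], [12.2, 46.6, 17, 1.408, 1], [12.2, 46.6, 17, 1.408, 1], [12.2, 46.6, 17, 1.408, 1]],
  ],
)

```text
time: 32.2
position: [0.5709, 0.1406, 0.2072]
orientation: [[-0.998, 0.058, -0.001], [0.058, 0.998, -0.0], [0.001, -0.0, -1.0]]
wrist_force: [0.1, -1.1, -0.9]
gripper_width: 0.16
gripper_force: 52.5
```

Run:
```python
from h import *
s=r.sense();print(s["time"],s["position"],np.degrees(np.arctan2(*s["orientation"][1::-1,1])),s["gripper_width"])
p=r.camera("wrist");print(pts(p,"cassette0"),pts(p,"pocket0"))
cv2.imwrite("pics/w11.png",p["img"])
```

```text
32.2 [0.57085877 0.14061571 0.20717832] 86.67958008946748 0.1600697239256468
[(0.88, [0.575, 0.215, 0.017]), (0.59, [0.57, 0.14, 0.171]), (0.2, [0.494, 0.043, 0.076])] [(0.8, [0.571, 0.138, 0.022]), (0.64, [0.582, 0.293, 0.023]), (0.62, [0.693, 0.208, 0.001])]
```

View pics/w11.png

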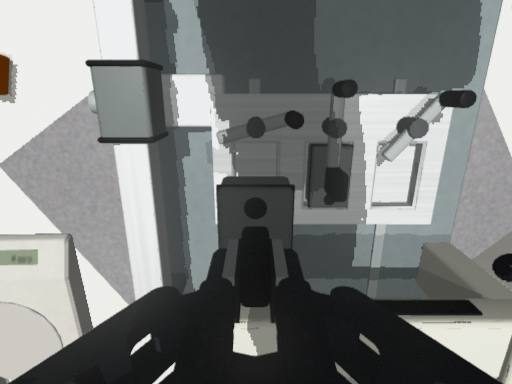

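The held cassette is square at (255,215) and has not slipped. I lower it into pocket0.

Call:
carry_out(
  commands=[
    [[0.05, 0.07, -4, 0, 1], [0.05, 0.07, -8, 0, 1], [0.05, 0.07, -10.5, 0, 1], [0.05, 0.07, -11.5, 0, 1], [0.05, 0.07, -12.5, 0, 1], [0.05, 0.07, -13, 0, 1], [0.05, 0.07, -13.5, 0, 1], [0.05, 0.07, -14, 0, 1], [0.05, 0.07, -14.5, 0, 1], [0.05, 0.07, -14.7, 0, 1], [0.05, 0.07, -14.7, 0, 1]],
  ],
)

```text
time: 33.45
position: [0.572, 0.1416, 0.0602]
orientation: [[-0.998, 0.058, 0.0], [0.058, 0.998, -0.0], [-0.0, -0.0, -1.0]]
wrist_force: [1.3, 0.3, -2.6]
gripper_width: 0.158
gripper_force: 52.5
```

Call:
carry_out(
  commands=[
    [[0, 0, 0, 0, 0.67], [0, 0, 0, 0, 0.67], [0, 0, 0, 0, 0.67], [0, 0, 4, 0, 0.67], [0, 0, 8, 0, 0.7], [-3, 2, 8, 0, 0.7], [-5.8, 3.5, 8, 0, 0.7], [-5.8, 3.5, 5, 0, 0.7], [-5.8, 3.5, 2, 0, 0.7], [-5.8, 3.5, 0.8, 0, 0.7], [-5.8, 3.5, 0.8, 0, 0.7], [-5.8, 3.5, 0.8, 0, 1], [-5.8, 3.5, 0.8, 0, 1], [-5.8, 3.5, 0.8, 0, 1], [-5.8, 3.5, 0.8, 0, 1]],
  ],
  force=25,
)

```text
time: 34.95
position: [0.5142, 0.1772, 0.069]
orientation: [[-0.998, 0.057, 0.001], [0.057, 0.998, 0.001], [-0.001, 0.001, -1.0]]
wrist_force: [-0.6, 4.2, -2.2]
gripper_width: 0.151
gripper_force: 25.7
```

Call:
carry_out(
  commands=[
    [[-0.4, -0.1, 0, 0, 1], [-0.85, -0.27, 0, 0, 1], [-1.6, -0.75, 0, 0, 1], [-2.2, -1.4, 0, 0, 1], [-2.6, -2.19, 0, 0, 1], [-2.76, -2.76, 0, 0, 1], [-2.81, -3.17, 0, 0, 1], [-2.8, -3.5, 0, 0, 1], [-2.8, -3.7, 0, 0, 1], [-2.8, -3.7, 0, 0, 1], [-2.8, -3.7, 0, 0, 1]],
  ],
)

```text
time: 36.05
position: [0.4841, 0.1452, 0.0688]
orientation: [[-0.999, 0.054, -0.002], [0.054, 0.998, 0.012], [0.003, 0.012, -1.0]]
wrist_force: [-7.7, 31.6, 0.3]
gripper_width: 0.153
gripper_force: 27.0
```

Call:
carry_out(
  commands=[
    [[0, 0.4, 0, 0, 0.6], [0, 0.4, 0, 0, 0.6], [0, 0.4, 0, 0, 0.6], [0, 0.4, 4, 0, 0.6], [0, 0.4, 9, 0, 0.6], [-2, 0, 14, 0, 0.3], [-2, -2, 17, 0, 0], [-2, -2, 17, 0, 0], [-2, -2, 17, 0, 0]],
  ],
)

```text
time: 36.95
position: [0.4664, 0.1189, 0.239]
orientation: [[-0.998, 0.059, 0.002], [0.059, 0.998, -0.0], [-0.002, -0.0, -1.0]]
wrist_force: [-1.0, -0.1, 0.0]
gripper_width: 0.997
gripper_force: 0.0
```

Run:
```python
from h import *
s=r.sense();print(s["time"],s["position"],np.degrees(np.arctan2(*s["orientation"][1::-1,1])))
p=r.camera("wrist")
for l in ["peg0","cassette0","sleeve","button_face"]: print(l,pts(p,l))
cv2.imwrite("pics/w12.png",cv2.resize(p["img"][80:330,90:470],None,fx=2,fy=2))
p=r.camera("scene"); 
for l in ["peg0","cassette0","sleeve","stain_jar","beaker","reagent_jar"]: print(l,pts(p,l))
```

```text
36.95 [0.46644592 0.11888058 0.2390445 ] 86.60077533847652
peg0 [(0.85, [0.492, 0.219, 0.095]), (0.68, [0.487, 0.145, 0.092]), (0.59, [0.509, 0.314, 0.094])]
cassette0 [(0.97, [0.577, 0.217, 0.018]), (0.77, [0.445, -0.143, 0.001]), (0.65, [0.571, 0.145, 0.026])]
sleeve [(0.78, [0.494, 0.04, 0.075])]
button_face [(0.66, [0.574, 0.217, 0.02]), (0.45, [0.49, 0.009, 0.076])]
peg0 [(0.55, [0.49, 0.148, 0.093]), (0.55, [0.503, 0.316, 0.09]), (0.5, [0.489, 0.22, 0.094])]
cassette0 [(0.83, [0.36, -0.268, -0.001]), (0.6, [0.447, -0.141, -0.004]), (0.52, [0.572, 0.144, 0.022]), (0.44, [0.57, 0.218, 0.02])]
sleeve [(0.64, [0.489, 0.042, 0.074])]
stain_jar [(0.7, [0.489, 0.148, 0.093]), (0.56, [0.541, -0.32, -0.007])]
beaker [(0.78, [0.411, 0.471, -0.001])]
reagent_jar [(0.17, [0.695, 0.211, -0.002])]
```

View pics/w12.png

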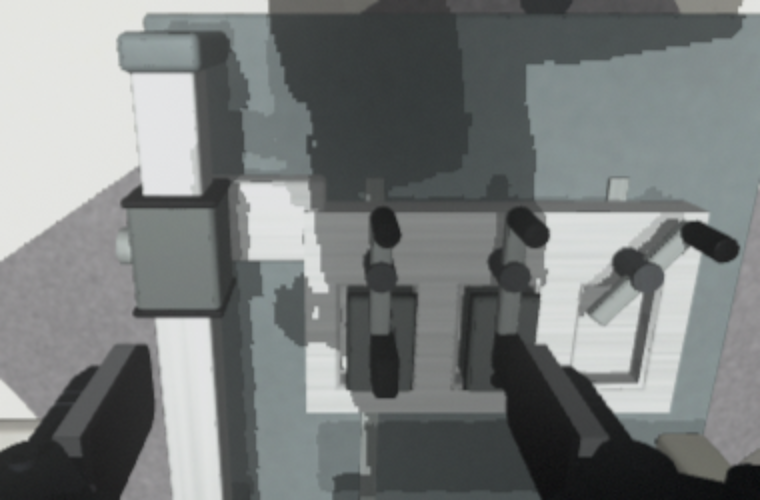

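Both levers lie shut over the cassettes (bars at columns 380 and 512). I squeeze the button again.

Call:
carry_out(
  commands=[
    [[1, -4, -3, 0, 0], [2.3, -8.05, -6, 0, 0], [2.3, -8.05, -11, 0, 0], [2.3, -8.05, -15, 0, 0], [2.3, -8.05, -18.6, 0, 0], [2.3, -8.05, -18.6, 0, 0], [2.3, -8.05, -18.6, 0, 0], [2.3, -8.05, -18.6, 0, 1], [2.3, -8.05, -18.6, 0, 1], [2.3, -8.05, -18.6, 0, 1], [2.3, -8.05, -18.6, 0, 1], [2.3, -8.05, -18.6, 0, 1], [2.3, -8.05, -18.6, 0, 1], [2.3, -8.05, -18.6, 0, 1], [2.3, -8.05, -18.6, 0, 1]],
  ],
  force=40,
)

```text
time: 39.05
position: [0.4907, 0.0383, 0.0545]
orientation: [[-0.998, 0.058, 0.004], [0.058, 0.998, -0.002], [-0.004, -0.002, -1.0]]
wrist_force: [-1.4, -3.4, 9.1]
gripper_width: 0.54
gripper_force: 41.1
```

Call:
carry_out(
  commands=[
    [[0.5, -0.03, 0, 0, 1], [1.5, -0.09, 0, 0, 1], [3, -0.17, 0, 0, 1], [4.5, -0.26, 0, 0, 1], [6, -0.34, 0, 0, 1], [7.5, -0.43, 0, 0, 1], [9, -0.51, 0, 0, 1], [10, -0.57, 0, 0, 1], [11, -0.63, 0, 0, 1], [11.98, -0.68, 0, 0, 1], [11.98, -0.68, 0, 0, 1], [11.98, -0.68, 0, 0, 1], [11.98, -0.68, 0, 0, 1], [11.98, -0.68, 0, 0, 1]],
  ],
)

```text
time: 40.45
position: [0.6105, 0.0313, 0.0546]
orientation: [[-0.998, 0.058, 0.005], [0.058, 0.998, -0.002], [-0.005, -0.002, -1.0]]
wrist_force: [1.9, -4.6, 5.3]
gripper_width: 0.543
gripper_force: 43.5
```

Call:
carry_out(
  commands=[
    [[0, 0, 0, 0, 0.25], [0, 0, 0, 0, 0.25], [0, 0, 0, 0, 0.25], [0, 0, 0, 0, 0.25], [0, 0, 0, 0, 0.25], [0, 0, 0, 0, 0.38], [0, 0, 0, 0, 0.38], [0, 0, 0, 0, 0.38], [0, 0, 0, 0, 0.38]],
  ],
)

```text
time: 41.35
position: [0.609, 0.0314, 0.0531]
orientation: [[-0.998, 0.058, 0.001], [0.058, 0.998, -0.002], [-0.001, -0.002, -1.0]]
wrist_force: [0.1, -7.7, 5.1]
gripper_width: 0.617
gripper_force: 3.7
```

Contact is felt again at 52 mm opening. I open, rise and confirm by eye.

Call:
carry_out(
  commands=[
    [[0, 0, 0, 0, 0], [0, 0, 0, 0, 0], [0, 0, 0, 0, 0], [0, 0, 4, 0, 0], [0, 0, 9.9, 0, 0], [-4, 4, 17, 0, 0], [-8.1, 8.5, 24.9, 0, 0], [-8.1, 8.5, 24.9, 0, 0], [-8.1, 8.5, 24.9, 0, 0], [-8.1, 8.5, 24.9, 0, 0], [-8.1, 8.5, 24.9, 0, 0]],
  ],
)

```text
time: 42.45
position: [0.5276, 0.1182, 0.3023]
orientation: [[-0.998, 0.056, 0.002], [0.056, 0.998, 0.001], [-0.002, 0.001, -1.0]]
wrist_force: [-0.0, 0.4, -0.9]
gripper_width: 0.999
gripper_force: 0.0
```

Run:
```python
from h import *
s=r.sense();print(s["time"],s["position"])
p=r.camera("wrist")
for l in ["sleeve","button_face","pocket0","peg0","cassette0"]: print(l,pts(p,l))
a=cv2.resize(p["img"][170:340,140:440],None,fx=2,fy=2)
b=cv2.resize(cv2.imread("pics/w1.png")[170:340,140:440],None,fx=2,fy=2)
cv2.imwrite("pics/w13.png",np.vstack([b[:260],a]))
p=r.camera("scene"); 
for l in ["sleeve","button_face","pocket0","peg0","cassette0","stain_jar"]: print(l,pts(p,l))
```

```text
42.45 [0.52764126 0.11816357 0.30231797]
sleeve [(0.68, [0.613, 0.033, 0.075])]
button_face [(0.43, [0.608, -0.002, 0.077])]
pocket0 [(0.97, [0.695, 0.135, 0.02]), (0.88, [0.704, 0.288, 0.02]), (0.63, [0.695, 0.208, 0.023])]
peg0 [(0.96, [0.605, 0.134, 0.09]), (0.94, [0.61, 0.211, 0.091]), (0.91, [0.629, 0.308, 0.094])]
cassette0 [(0.97, [0.689, 0.134, 0.024]), (0.84, [0.45, -0.141, 0.002])]
sleeve [(0.65, [0.606, 0.034, 0.072])]
button_face [(0.48, [0.604, -0.001, 0.076])]
pocket0 [(0.98, [0.69, 0.134, 0.022]), (0.63, [0.7, 0.279, 0.023]), (0.57, [0.697, 0.207, 0.021])]
peg0 [(0.55, [0.621, 0.307, 0.091]), (0.51, [0.61, 0.212, 0.093]), (0.47, [0.609, 0.142, 0.093])]
cassette0 [(0.73, [0.448, -0.142, -0.003]), (0.69, [0.36, -0.271, -0.003]), (0.67, [0.691, 0.208, 0.023]), (0.53, [0.691, 0.133, 0.021])]
stain_jar [(0.81, [0.541, -0.318, -0.004]), (0.74, [0.698, 0.279, 0.021])]
```

View pics/w13.png

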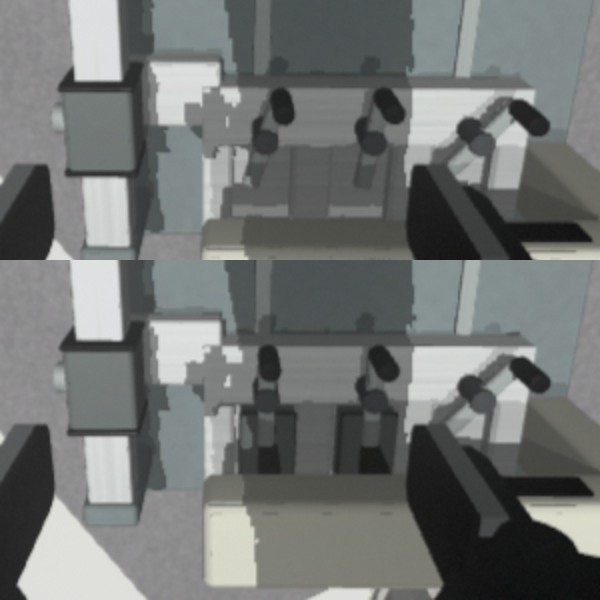

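The button stands out as at the start (pixel column 58), the tray is back in its original place, and both levers are shut. I hand in.

```bash
python3 -c "
from cell import r
print(r.hand_in())"
```

```text
the job is handed in; nothing more can be done
None
```

The job is handed in: both grey cassettes are flat in pockets 0 and 1 with their levers shut, and the tray is back with the button popped into the innermost hole. The jar, bottle, beaker and orange look-alikes were not touched; the hand-in returned no verdict.

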